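# Level the hotplate stirrer: foot plate under, screw down to touch

### The job

Put the loose aluminium support plate under the hotplate stirrer's raised levelling foot, flat on the bench and with the plate's square centred under the foot. Then turn the black knob clockwise to screw the foot down until it just touches and lightly presses on the plate, going by feel and not jacking the stirrer up, and let go. Leave the other things on the bench where they are.

Things in the scene. Friction and masses are not known exactly. Their poses are not given: they have to be found in the camera images.
- stirrer: White hotplate stirrer with a round black plate on top, fixed to the bench. Origin: on the bench top under the axis of its levelling screw; z up, y from the screw towards the housing. The housing spans y 50 to 250 mm, x -90 to +90 mm, top 85 mm (round plate 98 mm) above the bench.
- lug (a point): On the screw axis, top face of the stirrer's flat aluminium lug, 62 mm above the bench. The lug, 50 mm wide (stirrer's x), 12 mm thick, reaches from the housing to 24 mm beyond the axis (stirrer's y = -24 mm) and carries the vertical screw. Below it the space is open on the stirrer's -y side and both x sides.
- screw: Levelling screw's black knob above the lug. Origin: centre of its underside, on the screw axis, at first 82 mm above the bench; z up, x along the grip bar. Disc 44 mm dia, 8 mm thick; upright grip bar on it 42 mm long (x), 14 mm wide (y), 6 to 38 mm above the origin. Stem and round rubber foot hang below it through the lug and belong to it: they turn and sink with the knob.
- screw_grip (a point): On the screw axis, in the grip bar, 31 mm above the knob's underside (7 mm below the bar's top). Clockwise seen from above lowers knob and foot together, 2.4 mm per radian; it starts at its upper stop and can go 6.2 rad from there. Thread friction about 0.05 N m; it stays where it is left. The screw can be turned back.
- foot_gap (a point): Fixed point on the screw axis at bench level: the space under the foot. The rubber foot is 46 mm dia. How far it hangs below the knob differs each time and is not measured: at the start its underside is 13.5 to 19.5 mm above the bench, so 3.5 to 9.5 mm above the plate once that lies there.
- foot_axis (a point): Fixed point on the screw axis 40 mm above the bench, on the stem. Feel: after first touch the springy foot presses 5.5 N more per mm (13 N per radian), and the turning torque rises about 0.015 to 0.025 N m per newton. A proper light touch is 2 to 12 N on the plate; over 18 N lifts the stirrer, which must not happen.
- plate: Loose bare aluminium support plate, about 0.18 kg, flat on the bench: a square 64 x 64 x 10 mm with a thin dark ring marked on its top, and a tongue 30 mm wide, 10 mm thick running along the plate's -y to y = -133 mm, with an upright fin at its end. Origin: underside, centre of the square; z up.
- plate_fin (a point): In the plate's fin, the part to hold it by: 117 mm from the centre of the square along the plate's -y, 30 mm above its underside. The fin is 14 mm thick (plate's x), 26 mm long (y, from -130 to -104 mm) and stands from 10 to 44 mm above the underside.
- jar: Bystander: amber glass jar with black lid, 64 dia x 110 high mm, standing loose on the bench; leave it alone. Origin: centre of its underside.
- vial: Bystander: amber vial with a cap, 30 dia x 65 high mm, standing loose on the bench; leave it alone. Origin: centre of its underside.
- dish: Bystander: shallow glass dish, 86 dia x 15 high mm, standing loose on the bench; leave it alone. Origin: centre of its underside.
- beaker: Bystander: glass beaker, 66 dia x 85 high mm, standing loose on the bench; leave it alone. Origin: centre of its underside.
- spatula: Bystander: flat steel spatula, 160 mm long, lying flat, loose on the bench; leave it alone.
- weight: Bystander: knobbed brass weight, 36 dia x 42 high mm, standing loose on the bench; leave it alone. Origin: centre of its underside.
- stirbar: Bystander: white stir bar, 40 x 9 x 9 mm, lying flat, loose on the bench; leave it alone.
Mind the look-alikes: they are no part of the job. Of the things like the plate, leave any that is purple; of the rest the larger one is meant.

How it is judged:
On the way:
1. the plate lies flat on the bench, centred under the foot within 10 mm, and the foot does not touch it yet (horizontal distance between plate and screw below 0.01 m and height (world z) of plate below 0.003 m and angle between plate's own z axis and vertical below 0.05 rad and contact force between screw and plate below 0.3 N), for 0.2 s.
At the end, for the whole second after the job is handed in: The plate lies flat on the bench (underside within 3 mm, tilt under 0.05 rad) with the centre of its square within 10 mm of the screw axis; the foot presses on it with 2 to 12 N; plate and knob are at rest and released (horizontal distance between plate and screw below 0.01 m and height (world z) of plate below 0.003 m and angle between plate's own z axis and vertical below 0.05 rad and contact force between screw and plate between 2 and 12 N and linear speed of plate below 0.01 m/s and angular speed of screw below 0.05 rad/s); the robot touches nothing.
It fails at once if the foot presses on the plate with more than 18 N (contact force between screw and plate above 18 N).
It fails at once if any bystander is moved more than 30 mm (distance of any of jar, vial, dish, beaker, spatula, weight, stirbar from where it was at the start of the episode above 0.03 m).
It also fails if it takes over 72 s, if anything falls off the work surface, if the arm or the gripper's body presses on something with over 40 N, if the wrist force passes 120 N, or if a joint passes its speed limit or range.

### The arm

A 6-joint arm with a two-finger parallel gripper is mounted at the origin on the work surface. World frame = base frame: x ahead of the robot, y to its left, z up, the work surface at z = 0. Lengths are in m, angles in rad, forces in N, time in s.
With the tool pointing down it reaches from about 0.25 to 0.725 m from the base axis. Payload 4 kg.
Tool frame: the origin (TCP) lies midway between the tips of the shut fingers; the grasp point (between the pads) lies behind it (manip.grip_point_offset is the z of the grasp point in the tool frame, in m); z points along the fingers, y is the line along which they close (so a half turn about z gives the same grasp; the last joint's range is limited). The gripper opens to 85 mm and grips with 20 to 120 N. Pads are 22 mm wide; open, the fingers measure 114 mm over their backs; the gripper's body (76 mm by 85 mm) begins 54 mm behind the grasp point. The pads swing forward as they close: fully open they stand 13 mm farther back than shut.
Start: joints at [-1.242, 0.241, 0.005, 1.335, 0, 1.571], TCP at [0.161, -0.473, 0.231] pointing down, gripper open.
Joint ranges: [-2.72, 2.72], [-1.05, 1.87], [-1.09, 1.28], [-1.99, 2.15], [-1.42, 1.44], [-3.14, 3.14]. Speed limits (rad/s): [2.79, 2.79, 3.14, 3.14, 3.14, 3.14].

### API

Orientations are given as a unit quaternion [w, x, y, z].
In Python, from station import manip, viewer, sign_off gives the robot as it stands.
- The arm moves only by the tool send_rows, never from a script. Its arguments are lists of equal length, an entry for each row: "travel": the shift along the tool's x, y, z normalised to -1 to 1, where 1 is 0.025 m, a list of three; "angular": the turn, a rotation vector about the tool's x, y, z normalised to -1 to 1, where 1 is 0.1 rad, a list of three; "hand": the finger opening in mm, from 0 to 85.4. A call has 1 to 20 rows; each row shifts and turns the commanded pose from where the row before left it, along the tool's axes as they then stand; what a row does not reach is not made up. A row lasts 1/12 s, in which the tool goes at most 41.7 mm and 7.16 degrees, less where a joint would pass 70% of its speed; a pose out of reach is approached as far as the arm can. A call with a number of a shift or a turn outside -1 to 1 is refused whole. A call with a gripper value outside its range is refused whole. The fingers move at their own pace and stop on an object; "force" is the grip in N (left out, the last holds). Time passes only in rows, so rows that do not move let the fingers close. It gives the time, the measured TCP pose, the force, the opening and the grip force at its end, in the units of the state.
- manip.get_obs(): the state, without advancing time (a new reading comes with each control period).
- viewer.grab_frame(name): name is "side" or "top"; returns the picture (420x560x3 uint8, red, green, blue); there is no depth.
- viewer.camera_model(name): a dict with "fx", "fy", "cx", "cy" (pixels), "rvec" (rotation vector, rad) and "tvec" (3), from world to camera coordinates, as OpenCV has them. Camera axes: x right, y down, z forward; pixel columns grow to the right and rows downward; lengths in m; the calibration is good to about 2 mm. A picture is of the moment at which its call begins. camera_model takes no time and is no camera call.
- sign_off(): hands the job in; it is judged then, once.
Trained networks look in the newest picture that a camera, given by its name, has taken for a name from the list of things; names that differ only in an ending like _2 or _b are one class to them, and where a whole thing is asked for, a point or a joint stands for the part that bears it (a point fixed in the world has none). Each returns a list of dicts, best first, with "conf" (0 to 1); they miss things now and then, are a little off and sometimes report something else, mostly with a low value. They report only what shows in the picture. A call takes as long as a camera call. They do not tell look-alikes from the thing itself.
- viewer.spot_in(name, camera): "box" ([left, top, width, height] in pixels, round what is visible of it).
- viewer.trace(name, camera): "mask" (420x560 bool, what is visible of it) and "box" ([left, top, width, height] in pixels, round what is visible of it).
The state is a dict: "t": time; "joints": joint angles; "dq": joint speeds; "tau": joint torques, N m; "tcp_pos": TCP position; "eef_rot": TCP orientation; "force": force on the tool from outside, world axes, zero at the start; "torque": the same for the moment, N m; "opening": opening from 0.0 (shut) to 1.0 (fully open); "grip_force": force on a finger pad.
Only numpy, scipy, OpenCV 4.12 (cv2) and the standard library are available. Lean on these libraries where they do the work, as an engineer would, in place of code of your own. Each camera call takes 0.05 s, during which the arm holds its last target. There are 200 camera calls.

## Working session

There is one attempt and no reset: what is moved stays moved. The work goes in short steps, Python scripts to look and compute and a tool call to move; the robot and the scene stay as the last step left them, time stands still between calls to the robot, and variables do not carry over. Pictures are saved under pics/ and viewed, at most 10 in all, crops included, and the job is handed in when it is done.

Besides the shell and the picture viewer there is one more tool, called after "Emit:" as a command line: name --argument value ..., lists and objects as JSON in quotes. send_rows: Moves the arm, as the interface text tells. Scaled input: -1 to 1 covers 0.025 m each way for a shift and 0.1 rad each way for a turn. Its arguments: {"type":"object","properties":{"travel":{"type":"array","items":{"type":"array","items":{"type":"number","minimum":-1,"maximum":1}}},"angular":{"type":"array","items":{"type":"array","items":{"type":"number","minimum":-1,"maximum":1}}},"hand":{"type":"array","items":{"type":"number"}},"force":{"type":"number"}},"required":["travel","angular","hand"]}

```bash
ls; mkdir -p pics; python3 - <<'E'
from station import manip, viewer
import cv2, numpy as np
o=manip.get_obs(); print({k:np.round(v,3).tolist() for k,v in o.items()}, manip.grip_point_offset)
for c in ("side","top"):
    im=viewer.grab_frame(c); cv2.imwrite(f"pics/{c}0.png",im[:,:,::-1])
    print(c,viewer.camera_model(c))
    for n in ("plate","plate_fin","screw","stirrer","jar","vial","dish","beaker","spatula","weight","stirbar"):
        print(n,[(np.round(d["box"]).tolist(),round(float(d["conf"]),2)) for d in viewer.spot_in(n,c)][:4])
E
```

```text
pics
{'t': 0.0, 'joints': [-1.242, 0.241, 0.004, 1.335, -0.0, 1.571], 'dq': [-0.0, -0.001, 0.001, -0.0, 0.001, -0.0], 'tau': [-0.0, -37.232, 25.241, 0.017, -0.0, 0.0], 'tcp_pos': [0.161, -0.473, 0.23], 'eef_rot': [-0.001, 0.987, 0.164, -0.0], 'force': [-0.407, 0.061, 0.362], 'torque': [0.016, 0.01, -0.019], 'grip_force': 0.0, 'opening': 1.003} -0.0187
side {'fx': 415.46381089883636, 'fy': 415.46381089883636, 'cx': 282.83851340472256, 'cy': 207.64510240325708, 'rvec': array([ 2.3929476 , -0.35457222,  0.12825675]), 'tvec': array([-0.53957421,  0.02682131,  0.93530221])}
plate [([278.0, 233.0, 31.0, 70.0], 0.79), ([184.0, 226.0, 58.0, 24.0], 0.79), ([122.0, 290.0, 94.0, 58.0], 0.58)]
plate_fin [([126.0, 291.0, 91.0, 57.0], 0.9), ([181.0, 225.0, 57.0, 24.0], 0.7), ([277.0, 231.0, 31.0, 70.0], 0.69)]
screw [([266.0, 112.0, 18.0, 41.0], 0.59)]
stirrer [([199.0, 69.0, 95.0, 82.0], 0.73), ([265.0, 110.0, 18.0, 41.0], 0.46)]
jar [([377.0, 276.0, 49.0, 63.0], 0.89)]
vial [([198.0, 165.0, 18.0, 21.0], 0.65)]
dish [([352.0, 182.0, 35.0, 28.0], 0.66), ([197.0, 163.0, 21.0, 27.0], 0.66)]
beaker [
[... 419 characters left out ...]
])}
plate [([298.0, 295.0, 59.0, 60.0], 0.93), ([253.0, 251.0, 28.0, 46.0], 0.59), ([323.0, 108.0, 24.0, 38.0], 0.27)]
plate_fin [([256.0, 251.0, 19.0, 50.0], 0.95), ([273.0, 197.0, 67.0, 38.0], 0.92), ([301.0, 290.0, 58.0, 68.0], 0.78)]
screw [([151.0, 174.0, 26.0, 22.0], 0.61)]
stirrer [([55.0, 155.0, 128.0, 94.0], 0.81)]
jar [([362.0, 138.0, 37.0, 42.0], 0.87)]
vial [([188.0, 255.0, 14.0, 14.0], 0.67)]
dish [([248.0, 114.0, 31.0, 32.0], 0.92), ([380.0, 191.0, 27.0, 66.0], 0.34)]
beaker [([321.0, 106.0, 25.0, 37.0], 0.61)]
spatula [([384.0, 191.0, 24.0, 66.0], 0.76)]
weight [([225.0, 103.0, 15.0, 18.0], 0.72), ([249.0, 114.0, 29.0, 32.0], 0.42)]
stirbar [([299.0, 133.0, 10.0, 16.0], 0.39)]
```

```bash
python3 - <<'E'
import cv2
a=cv2.imread("pics/top0.png")[60:380,40:440]; cv2.imwrite("pics/top0c.png",cv2.resize(a,None,fx=1.87,fy=1.87,interpolation=cv2.INTER_CUBIC))
a=cv2.imread("pics/side0.png")[60:400,100:450]; cv2.imwrite("pics/side0c.png",cv2.resize(a,None,fx=1.75,fy=1.75,interpolation=cv2.INTER_CUBIC))
E
```

```text
(no output)
```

View pics/top0c.png

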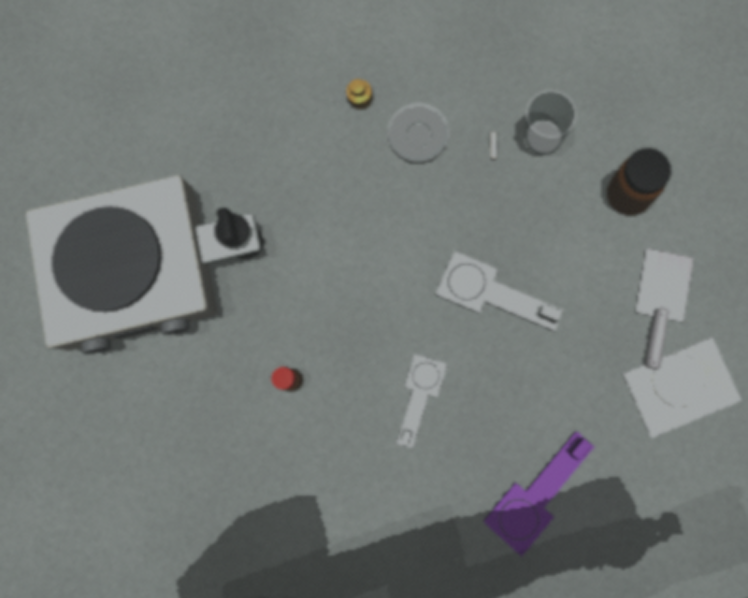

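View pics/side0c.png

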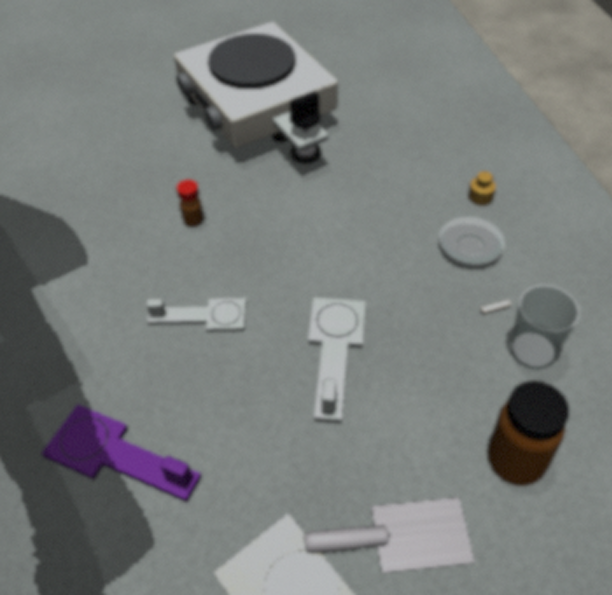

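The side picture crop agrees with the top one. Things that could be taken for the plate, in top-image pixels:
- Large aluminium plate with its square at (290,211) and fin at (334,227).
- Small aluminium plate at (267,262).
- Purple plate at (317,337).
- White sheet with a ring at (405,265).

I choose the large one at (290,211). The stirrer knob is at (163,182), and the lug points right.

```bash
cat > h.py <<'E'
import numpy as np, cv2
from scipy.optimize import minimize
from station import manip, viewer
CAM={c:viewer.camera_model(c) for c in("side","top")}
def proj(P,c):
    m=CAM[c];K=np.array([[m["fx"],0,m["cx"]],[0,m["fy"],m["cy"]],[0,0,1]])
    return cv2.projectPoints(np.float64(P).reshape(-1,3),m["rvec"],m["tvec"],K,None)[0].reshape(-1,2)
def ray(px,c,z):
    m=CAM[c];R=cv2.Rodrigues(m["rvec"])[0];o=-R.T@m["tvec"]
    d=R.T@np.array([(px[0]-m["cx"])/m["fx"],(px[1]-m["cy"])/m["fy"],1]);return o+d*(z-o[2])/d[2]
def box(x0,x1,y0,y1,z0,z1): return np.array([[x,y,z] for x in(x0,x1) for y in(y0,y1) for z in(z0,z1)])/1e3
def cyl(r,z0,z1): 
    a=np.linspace(0,2*np.pi,24,endpoint=False);return np.array([[r*np.cos(t),r*np.sin(t),z] for t in a for z in(z0,z1)])/1e3
PLATE=[box(-32,32,-32,32,0,10),box(-15,15,-133,-32,0,10),box(-7,7,-130,-104,10,44)]
STIR=[box(-90,90,50,250,0,85),box(-25,25,-24,50,50,62)]
def knob(z=82): return [cyl(22,z,z+8),box(-21,21,-7,7,z+6,z+38)]
def place(B,p):
    c,s=np.cos(p[2]),np.sin(p[2]);return B@np.array([[c,s,0],[-s,c,0],[0,0,1]])+[p[0],p[1],0]
def sil(parts,p,c,S=4):
    m=np.zeros((420*S,560*S),np.uint8)
    for B in parts:
        q=proj(place(B,p),c); cv2.fillConvexPoly(m,cv2.convexHull(np.int32(np.round((q+.5)*S))),255)
    return cv2.resize(m,(560,420),interpolation=cv2.INTER_AREA)/255.
def fit(parts,p0,masks,step=(.01,.01,.15)):
    def f(p):
        t=0
        for c,m in masks.items():
            s=sil(parts,p,c); t+=1-np.minimum(s,m).sum()/np.maximum(s,m).sum()
        return t
    sx=np.vstack([p0]+[np.array(p0)+np.eye(3)[i]*step[i] for i in range(3)])
    r=minimize(f,p0,method="Nelder-Mead",options=dict(initial_simplex=sx,xatol=1e-4,fatol=1e-4));return r.x,r.fun
def mask(n,c,near):
    L=[d for d in viewer.trace(n,c) if d["box"][0]-5<=near[0]<=d["box"][0]+d["box"][2]+5 and d["box"][1]-5<=near[1]<=d["box"][1]+d["box"][3]+5]
    return L[0]["mask"].astype(float) if L else None
E
python3 - <<'E'
from h import *
for c in CAM: viewer.grab_frame(c)
a=ray((289.7,210.8),"top",.01);b=ray((333.6,227.4),"top",.044);k=ray((163,182),"top",.1)
print("rough",a,b,k)
d=a-b; p0=[a[0],a[1],np.arctan2(-d[0],d[1])]
M={c:mask("plate",c,proj([[*a[:2],.01]],c)[0]) for c in CAM}; print([None if m is None else m.sum() for m in M.values()])
for sub in (M,*[{c:M[c]} for c in M]):
    print("plate",fit(PLATE,p0,{c:m for c,m in sub.items() if m is not None}))
S={c:mask("stirrer",c,q) for c,q in(("side",(245,110)),("top",(100,200)))}
h=ray((97,198),"top",.098); d=h-k; s0=[k[0],k[1],np.arctan2(-d[0],d[1])]
for parts in (STIR,STIR+knob()):
  for sub in (S,*[{c:S[c]} for c in S]): print("stir",fit(parts,s0,sub))
W={c:mask("screw",c,q) for c,q in(("side",(275,132)),("top",(163,184)))}
for c in W: print(c, None if W[c] is None else W[c].sum())
W={c:m for c,m in W.items() if m is not None}
for y in (0,.8,1.6,2.4): print("knob",fit(knob(),[k[0],k[1],y],W))
E
```

```text
rough [ 0.5112327  -0.23702225  0.01      ] [ 0.46678604 -0.34220195  0.044     ] [0.55678746 0.056578   0.1       ]
[np.float64(1513.0), np.float64(1117.0)]
plate (array([ 0.51356623, -0.23227031, -0.38654619]), np.float64(0.13049416111892465))
plate (array([ 0.51402158, -0.23116705, -0.38911807]), np.float64(0.03908926767133203))
plate (array([ 0.51280098, -0.23285675, -0.3772327 ]), np.float64(0.07947541455061202))
stir (array([0.55723214, 0.06163117, 0.25369002]), np.float64(0.23180832198633117))
stir (array([0.55582468, 0.06366242, 0.24149465]), np.float64(0.14331130099713862))
stir (array([0.55771511, 0.05775218, 0.26874354]), np.float64(0.07507975019608826))
stir (array([0.55620312, 0.06065457, 0.24838472]), np.float64(0.2273046815412615))
stir (array([0.55582468, 0.06366242, 0.24149465]), np.float64(0.14331130099713862))
stir (array([0.55683591, 0.05799344, 0.26570256]), np.float64(0.0694586312563843))
side 367.0
top 291.0
knob (array([0.55898382, 0.06102399, 0.12955225]), np.float64(0.5520310487300448))
knob (array([0.55919942, 0.06075392, 0.42104095]), np.float64(0.5471045230426995))
knob (array([0.56084959, 0.06169706, 2.04888546]), np.float64(0.6545739014786078))
knob (array([0.55677826, 0.06078476, 3.20300614]), np.float64(0.5712914434834071))
```

```bash
python3 - <<'E'
from h import *
t=cv2.imread("pics/top0.png");s=cv2.imread("pics/side0.png")
def crop(im,x,y,w=70,h=52,k=5.6): return cv2.resize(im[y:y+h,x:x+w],(392,291),interpolation=cv2.INTER_CUBIC)
T={}
for c,im,(x0,y0,x1,y1) in(("top",t,(146,160,180,200)),("side",s,(260,105,290,160))):
    g=im.max(2); m=np.zeros(g.shape); m[y0:y1,x0:x1]=g[y0:y1,x0:x1]<60; T[c]=m; print(c,m.sum())
M={"top":T["top"],"side":T["side"].copy()}
best=[]
for y in np.arange(0,3.1,.4): best.append(fit(knob(),[.557,.06,y],{"top":T["top"]}))
best.sort(key=lambda r:r[1]); print(best[:3])
# contours of dark masks & fits
def draw(im,parts,p,c,x,y,col):
    out=crop(im,x,y)
    for B in parts:
        q=(proj(place(B,p),c)+.5-[x,y])*5.6; cv2.polylines(out,[cv2.convexHull(np.int32(q))],1,col,1)
    return out
K=knob();p=best[0][0];P=[.5136,-.232,-.387]
A=np.hstack([crop(t,135,158),draw(t,K,p,"top",135,158,(0,255,0))])
B=np.hstack([draw(s,K,p,"side",240,105,(0,255,0)),draw(t,PLATE,P,"top",270,190,(0,0,255))])
cv2.imwrite("pics/chk1.png",np.vstack([A,B]))
E
```

```text
top 284.0
side 469.0
[(array([0.55925783, 0.06104458, 3.07833052]), np.float64(0.2994429423070658)), (array([ 0.55843338,  0.06051975, -0.01352795]), np.float64(0.3001876579635314)), (array([0.55903029, 0.05736593, 0.47223669]), np.float64(0.30899490167516386))]
```

View pics/chk1.png

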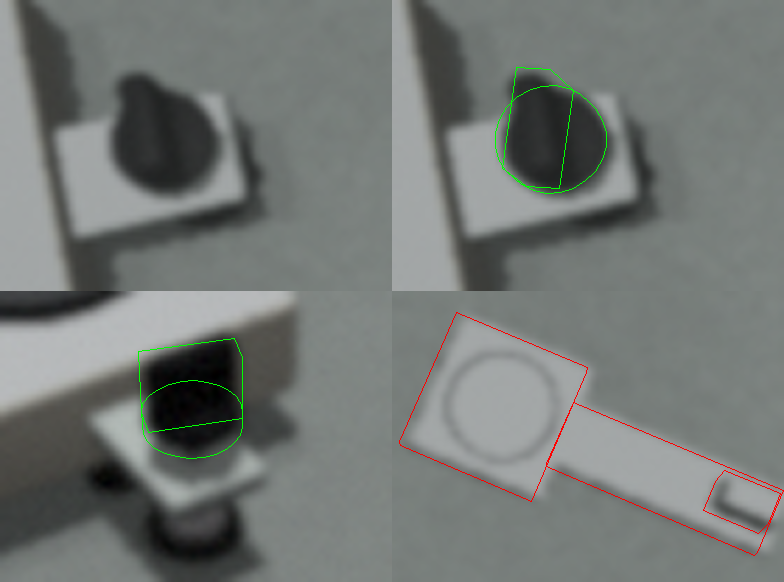

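The close crop shows the large bare plate with its ring, and the fit outline sits on it with the fin at lower right. The dark knob's bar is tilted up and to the left in the top view. I'll go to the fin now.

Emit:
send_rows --travel '[[0,0,0],[0,0,0],[0,0,0],[0,0,0],[0,0,0],[0,0,0],[0,0,0],[0,0,0],[0,0,0],[0.87,0.855,0],[0.87,0.855,0],[0.87,0.855,0],[0.87,0.855,0],[0.87,0.855,0.5],[0.87,0.855,0.5],[0.87,0.855,0.5],[0.87,0.855,0.5],[0.87,0.855,0.5],[0.87,0.855,0.5],[0.87,0.855,0.5]]' --angular '[[0,0,-0.95],[0,0,-0.95],[0,0,-0.95],[0,0,-0.95],[0,0,-0.95],[0,0,-0.95],[0,0,-0.95],[0,0,-0.95],[0,0,-0.95],[0,0,0],[0,0,0],[0,0,0],[0,0,0],[0,0,0],[0,0,0],[0,0,0],[0,0,0],[0,0,0],[0,0,0],[0,0,0]]' --hand '[85,85,85,85,85,85,85,85,85,85,85,85,85,85,85,85,85,60,60,60]' --force 40

```text
t: 3.27
tcp_pos: [0.4708, -0.3396, 0.1432]
eef_rot: [0.0, 0.83, 0.558, -0.0]
force: [-0.1, -0.5, -0.3]
opening: 0.706
grip_force: 0.0
```

```bash
cat >> h.py <<'E'
from scipy.spatial.transform import Rotation as Ro
def rel(t,phi=None):
    o=manip.get_obs();R=Ro.from_quat(o["eef_rot"],scalar_first=True);M=R.as_matrix()
    ph=np.arctan2(M[1,0],M[0,0]);d=M.T@(np.array(t)-o["tcp_pos"])
    print("t",round(o["t"],2),"tcp",np.round(o["tcp_pos"],4),"phi",round(ph,4),"zaxis",np.round(M[:,2],3),"q",np.round(o["joints"],2))
    print("units",np.round(d/.025,2),"turn units", None if phi is None else round(-((phi-ph+np.pi)%(2*np.pi)-np.pi)/.1,2),"open",round(o["opening"],3),"F",np.round(o["force"],2),"T",np.round(o["torque"],3),"grip",o["grip_force"])
E
python3 - <<'E'
from h import *
rel([.4694,-.3404,.015],1.184)
t=cv2.imread("pics/top0.png");s=cv2.imread("pics/side0.png");T={}
for c,im,(x0,y0,x1,y1) in(("top",t,(146,160,180,200)),("side",s,(260,105,290,136))):
    g=im.max(2); m=np.zeros(g.shape); m[y0:y1,x0:x1]=g[y0:y1,x0:x1]<60; T[c]=m
for y in np.arange(-.2,.9,.1):
    e=[min((1-np.minimum(S,m).sum()/np.maximum(S,m).sum(),x,z) for x in np.arange(.552,.564,.002) for z in np.arange(.054,.068,.002) for S in [sil(knob(),[x,z,y],c,2)]) for c,m in T.items()]
    print(round(y,2),np.round(e,3).tolist())
E
```

```text
t 3.27 tcp [ 0.4708 -0.3396  0.1432] phi 1.1839 zaxis [ 0. -0. -1.] q [-0.62  0.45  0.07  1.19 -0.    1.33]
units [-0.05 -0.04  5.13] turn units -0.0 open 0.706 F [-0.09 -0.51 -0.32] T [ 0.011 -0.02   0.025] grip 0.0
-0.2 [[0.321, 0.558, 0.062], [0.192, 0.56, 0.062]]
-0.1 [[0.319, 0.56, 0.06], [0.19, 0.56, 0.064]]
0.0 [[0.319, 0.558, 0.06], [0.19, 0.56, 0.062]]
0.1 [[0.321, 0.556, 0.06], [0.185, 0.56, 0.062]]
0.2 [[0.324, 0.558, 0.058], [0.187, 0.562, 0.062]]
0.3 [[0.321, 0.558, 0.06], [0.182, 0.56, 0.062]]
0.4 [[0.328, 0.558, 0.06], [0.17, 0.56, 0.06]]
0.5 [[0.327, 0.56, 0.06], [0.168, 0.56, 0.062]]
0.6 [[0.326, 0.558, 0.056], [0.179, 0.562, 0.066]]
0.7 [[0.332, 0.562, 0.058], [0.206, 0.562, 0.062]]
0.8 [[0.334, 0.562, 0.058], [0.224, 0.562, 0.064]]
```

Emit:
send_rows --travel '[[-0.05,-0.04,1],[0,0,1],[0,0,1],[0,0,1],[0,0,0.6],[0,0,0.53],[0,0,0],[0,0,0],[0,0,0],[0,0,0],[0,0,0],[0,0,0],[0,0,0],[0,0,0]]' --angular '[[0,0,0],[0,0,0],[0,0,0],[0,0,0],[0,0,0],[0,0,0],[0,0,0],[0,0,0],[0,0,0],[0,0,0],[0,0,0],[0,0,0],[0,0,0],[0,0,0]]' --hand '[60,60,60,60,60,60,60,10,10,10,10,10,10,10]' --force 40

```text
t: 4.43
tcp_pos: [0.4691, -0.342, 0.0171]
eef_rot: [0.001, 0.83, 0.558, 0.0]
force: [0.3, -0.6, 6.0]
opening: 0.158
grip_force: 40.2
```

```bash
python3 - <<'E'
from h import *
rel([.5876,-.0527,.015],1.184+.64)
for c in CAM: viewer.grab_frame(c)
for n in ("vial",):
    print(ray((195,262),"top",.05))
M={c:mask("plate",c,proj([[.5136,-.232,.01]],c)[0]) for c in CAM}
for c in CAM:
    if M[c] is not None: print(c,fit([PLATE[0],PLATE[1]],[.5136,-.232,-.387],{c:M[c]}))
E
```

```text
t 4.43 tcp [ 0.4691 -0.342   0.0171] phi 1.1837 zaxis [ 0.002 -0.002 -1.   ] q [-0.63  0.57 -0.09  0.91 -0.    1.33]
units [12.51  0.02  0.07] turn units -6.4 open 0.158 F [ 0.34 -0.65  6.03] T [-0.005  0.054 -0.027] grip 40.16460478305817
[ 0.37805107 -0.01649095  0.05      ]
top (array([ 0.5137768 , -0.23409   , -0.37485906]), np.float64(0.4966659765287377))
```

Held. The fingers press slightly on the tongue, so I'll ease up 2 mm, then slide and turn towards the foot.

Emit:
send_rows --travel '[[0,0,-0.08],[0.77,0.01,0],[0.77,0.06,0],[0.76,0.11,0],[0.75,0.16,0],[0.74,0.21,0],[0.73,0.26,0],[0.71,0.3,0],[0.69,0.35,0],[0.66,0.39,0],[0.64,0.43,0],[0,0,0],[0,0,0]]' --angular '[[0,0,0],[0,0,-0.64],[0,0,-0.64],[0,0,-0.64],[0,0,-0.64],[0,0,-0.64],[0,0,-0.64],[0,0,-0.64],[0,0,-0.64],[0,0,-0.64],[0,0,-0.64],[0,0,0],[0,0,0]]' --hand '[10,10,10,10,10,10,10,10,10,10,10,10,10]'

```text
t: 5.72
tcp_pos: [0.5437, -0.1631, 0.0171]
eef_rot: [-0.001, 0.612, 0.791, -0.0]
force: [-0.1, 1.3, -0.4]
opening: 0.156
grip_force: 39.2
```

```bash
python3 - <<'E'
from h import *
rel([.5879,-.0543,.017],1.824)
for c in CAM: im=viewer.grab_frame(c); cv2.imwrite(f"pics/{c}1.png",im[:,:,::-1])
A=cv2.resize(cv2.imread("pics/top1.png")[140:280,130:330],(600,420),interpolation=3)
B=cv2.resize(cv2.imread("pics/side1.png")[100:260,200:340],(200*2-40,411),interpolation=3)
cv2.imwrite("pics/v1.png",A);cv2.imwrite("pics/v1s.png",B)
p=np.array(manip.get_obs()["tcp_pos"]);q=[p[0]-.1186*np.sin(.255),p[1]+.1186*np.cos(.255)];print(q)
for c in CAM:
    m=mask("plate",c,proj([[*q,.01]],c)[0])
    if m is not None: print(c,m.sum(),fit(PLATE[:1],[*q,.255],{c:m}))
    print(c,proj([[*q,.01],[p[0],p[1],.03]],c))
E
```

```text
t 5.72 tcp [ 0.5437 -0.1631  0.0171] phi 1.8252 zaxis [-0.001  0.    -1.   ] q [-0.29  0.55 -0.13  0.89 -0.    1.03]
units [3.77 2.81 0.  ] turn units 0.01 open 0.156 F [-0.08  1.25 -0.39] T [-0.009 -0.048 -0.076] grip 39.23077583312988
[np.float64(0.5133627142579806), np.float64(-0.04963354967330401)]
side 613.0 (array([ 0.51269407, -0.04419961,  0.27155805]), np.float64(0.5076492145597526))
side [[268.71537988 183.99727832]
 [295.56464684 210.25133267]]
top [[214.71666436 208.55075361]
 [260.57127266 196.00809941]]
```

View pics/v1.png

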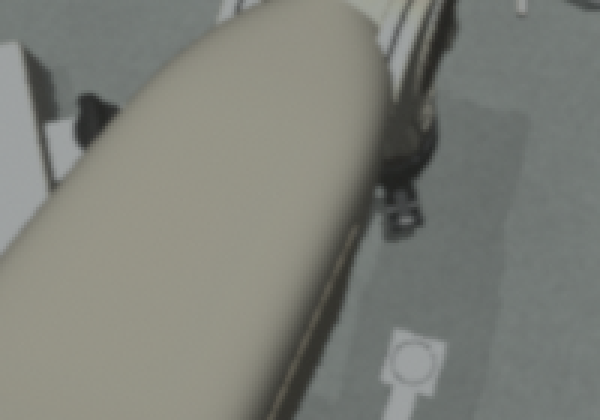

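The arm hides the plate in the top view, and the small plate at crop (412,362) is undisturbed. I'll slide in, let go, and check from outside.

Emit:
send_rows --travel '[[0.47,0.35,0],[0.47,0.35,0],[0.47,0.35,0],[0.47,0.35,0],[0.47,0.35,0],[0.47,0.35,0],[0.32,0.24,0],[0.32,0.24,0],[0.2,0.15,0],[0.11,0.08,0],[0,0,0],[0,0,0]]' --angular '[[0,0,0],[0,0,0],[0,0,0],[0,0,0],[0,0,0],[0,0,0],[0,0,0],[0,0,0],[0,0,0],[0,0,0],[0,0,0],[0,0,0]]' --hand '[10,10,10,10,10,10,10,10,10,10,10,10]'

```text
t: 6.92
tcp_pos: [0.5882, -0.0555, 0.0175]
eef_rot: [-0.0, 0.612, 0.791, -0.0]
force: [-0.4, 0.5, -1.0]
opening: 0.156
grip_force: 39.1
```

```bash
python3 - <<'E'
from h import *
rel([.5879,-.0543,.017],1.824)
im=viewer.grab_frame("side"); cv2.imwrite("pics/side2.png",im[:,:,::-1])
s=im[:,:,::-1]; x,y,k=225,85,8
out=cv2.resize(s[y:y+70,x:x+95],None,fx=k,fy=k,interpolation=3)
P=[.558,.0605,.254]
for B,col in((PLATE[0],(0,0,255)),(PLATE[1],(0,0,255)),(STIR[1],(0,255,0))):
    q=(proj(place(B,P),"side")+.5-[x,y])*k; cv2.polylines(out,[cv2.convexHull(np.int32(q))],1,col,1)
cv2.imwrite("pics/v2.png",out)
E
```

```text
t 6.92 tcp [ 0.5882 -0.0555  0.0175] phi 1.8238 zaxis [-0. -0. -1.] q [-0.09  0.59 -0.06  0.93 -0.    1.22]
units [ 0.05 -0.    0.02] turn units -0.0 open 0.156 F [-0.36  0.51 -1.02] T [-0.081 -0.068  0.003] grip 39.123902320861816
```

View pics/v2.png

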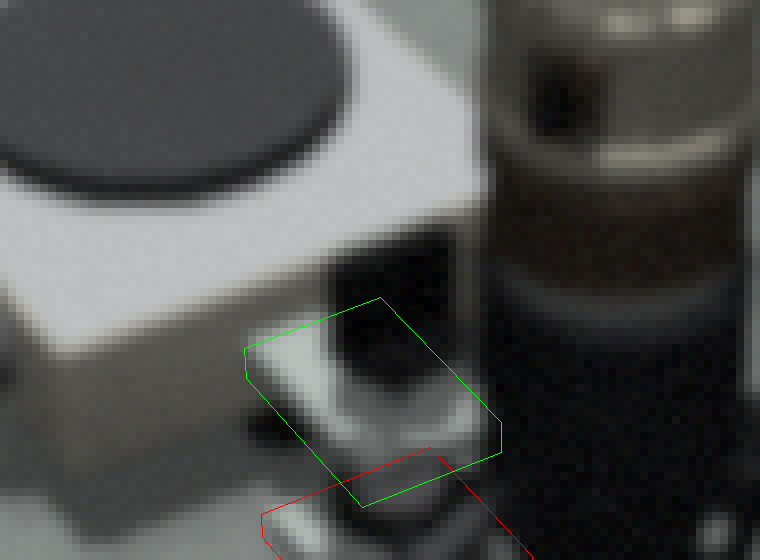

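Emit:
send_rows --travel '[[0,0,0],[0,0,0],[0,0,0],[0,0,0],[0,0,-0.5],[0,0,-1],[0,0,-1],[0,0,-1],[0,0,-1],[0,0,-1],[-1,0,-0.5],[-1,0,0],[-1,0,0],[-1,0,0],[-1,0,0],[-1,0,0],[-1,0,0],[-1,0,0],[-1,0,0],[-1,0,0]]' --angular '[[0,0,0],[0,0,0],[0,0,0],[0,0,0],[0,0,0],[0,0,0],[0,0,0],[0,0,0],[0,0,0],[0,0,0],[0,0,0],[0,0,0],[0,0,0],[0,0,0],[0,0,0],[0,0,0],[0,0,0],[0,0,0],[0,0,0],[0,0,0]]' --hand '[50,50,50,50,50,50,50,50,50,50,50,50,50,50,50,50,50,50,50,50]'

```text
t: 8.63
tcp_pos: [0.6509, -0.2987, 0.1676]
eef_rot: [-0.0, 0.612, 0.791, 0.0]
force: [-0.3, 0.1, 0.0]
opening: 0.583
grip_force: 0.0
```

```bash
python3 - <<'E'
from h import *
rel([.558,.0605,.13],.3+np.pi)
tiles=[]
P=[.558,.0605,.254]
for c,x,y in(("side",235,100),("top",135,150)):
    s=np.ascontiguousarray(viewer.grab_frame(c)[:,:,::-1]);cv2.imwrite(f"pics/{c}3.png",s);k=5
    out=cv2.resize(s[y:y+90,x:x+78],None,fx=k,fy=k,interpolation=3)
    for B,col in((PLATE[0],(0,0,255)),(PLATE[1],(0,0,255)),(STIR[1],(0,255,0))):
        q=(proj(place(B,P),c)+.5-[x,y])*k; cv2.polylines(out,[cv2.convexHull(np.int32(q))],1,col,1)
    tiles.append(out)
    m=mask("plate",c,proj([[*P[:2],.01]],c)[0])
    if m is not None: print(c,m.sum(),fit([PLATE[1],PLATE[2]],P,{c:m*(sil(PLATE[1:],P,c)>0)}))
cv2.imwrite("pics/v3.png",np.hstack(tiles))
E
```

```text
t 8.63 tcp [ 0.6509 -0.2987  0.1676] phi 1.8235 zaxis [ 0.  0. -1.] q [-0.43  0.72  0.61  1.45  0.    0.89]
units [ 1.484e+01 -1.000e-02  1.500e+00] turn units -16.18 open 0.583 F [-0.3   0.12  0.02] T [-0.014 -0.017  0.031] grip 0.0
side 856.0 (array([0.55814477, 0.06084679, 0.255155  ]), np.float64(0.0548447994464375))
top 544.0 (array([0.55648928, 0.06318384, 0.27728781]), np.float64(0.6320169190964853))
```

View pics/v3.png

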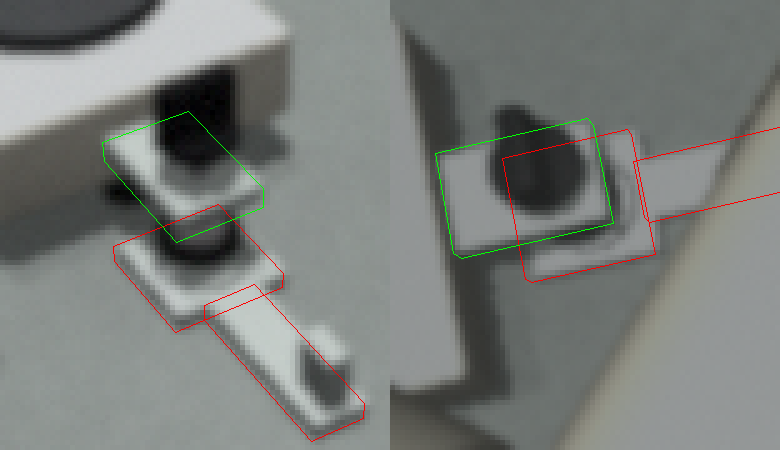

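The plate square (red) and the lug (green) both match their predicted outlines in both views. The plate lies flat under the foot and is centred to a couple of mm. Next is the knob bar; its far end is at about top pixel (160,173).

```bash
python3 - <<'E'
from h import *
print(ray((160,173),"top",.117), proj([[.558,.0605,.12],[.558,.0605,.09]],"top"))
a=cv2.imread("pics/top3.png")[165:200,145:175]; g=cv2.createCLAHE(4,(2,2)).apply(a.max(2))
np.set_printoptions(linewidth=250)
A=cv2.cvtColor(cv2.resize(cv2.convertScaleAbs(a.max(2),alpha=3.2),None,fx=14,fy=14,interpolation=3),8)
A2=A.copy()
for y,col in((.25,(0,255,0)),(.5,(0,0,255))):
    B=np.array([[-21,-7,120],[21,-7,120],[21,7,120],[-21,7,120]])/1e3
    q=(proj(place(B,[.558,.0605,y]),"top")+.5-[145,165])*14; cv2.polylines(A2,[np.int32(q)],1,col,1)
cv2.imwrite("pics/v4.png",np.hstack([A,A2])[:, :][:490,:800])
E
```

```text
[0.57338522 0.0596112  0.117     ] [[158.71810266 179.25635192]
 [162.59619139 182.51993159]]
```

View pics/v4.png

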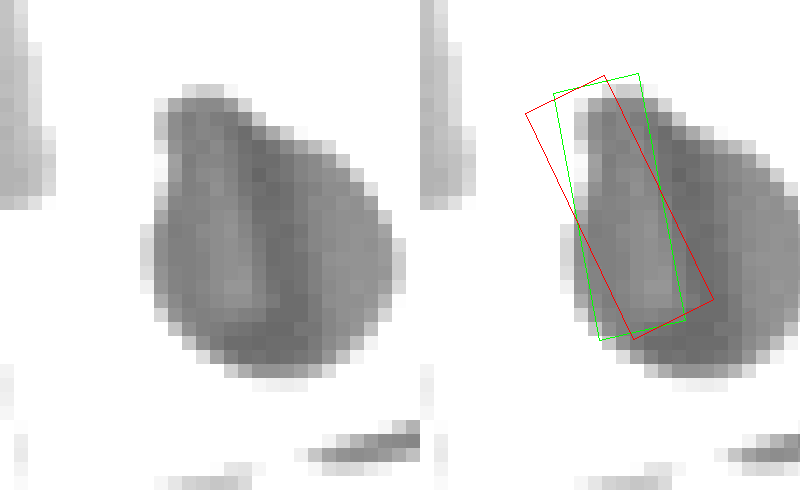

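The bar's long edges run nearly parallel to the green outline, so its yaw is about 0.2 to 0.25. I'll turn the gripper to match and go above the knob.

Emit:
send_rows --travel '[[0,0,0],[0,0,0],[0,0,0],[0,0,0],[0,0,0],[0,0,0],[0,0,0],[0,0,0],[0,0,0],[0,0,0],[0,0,0],[0,0,0],[0,0,0],[0,0,0],[0,0,0],[0,0,0]]' --angular '[[0,0,-0.96],[0,0,-0.96],[0,0,-0.96],[0,0,-0.96],[0,0,-0.96],[0,0,-0.96],[0,0,-0.96],[0,0,-0.96],[0,0,-0.96],[0,0,-0.96],[0,0,-0.96],[0,0,-0.96],[0,0,-0.96],[0,0,-0.96],[0,0,-0.96],[0,0,-0.96]]' --hand '[50,50,50,50,50,50,50,50,50,50,50,50,50,50,50,50]'

```text
t: 10.17
tcp_pos: [0.6509, -0.2955, 0.1681]
eef_rot: [0.0, -0.112, 0.994, 0.0]
force: [0.9, -1.2, -0.6]
opening: 0.584
grip_force: 0.0
```

Emit:
send_rows --travel '[[0.04,0.93,0],[0.03,0.93,0],[0.03,0.93,0],[0.03,0.93,0],[0.03,0.93,0],[0.03,0.93,0],[0.03,0.93,0],[0.03,0.93,0],[0.03,0.93,0],[0.03,0.93,0],[0.03,0.93,0],[0.03,0.93,0],[0.03,0.93,0],[0.03,0.93,0],[0.03,0.93,0],[0.03,0.93,0],[0,0,0],[0,0,0]]' --angular '[[0,0,0],[0,0,0],[0,0,0],[0,0,0],[0,0,0],[0,0,0],[0,0,0],[0,0,0],[0,0,0],[0,0,0],[0,0,0],[0,0,0],[0,0,0],[0,0,0],[0,0,0],[0,0,0],[0,0,0],[0,0,0]]' --hand '[50,50,50,50,50,50,50,50,50,50,50,50,50,50,50,50,50,50]'

```text
t: 11.67
tcp_pos: [0.5574, 0.0653, 0.1681]
eef_rot: [0.0, -0.111, 0.994, -0.0]
force: [-0.2, -0.7, 0.5]
opening: 0.589
grip_force: 0.0
```

```bash
python3 - <<'E'
from h import *
rel([.558,.060,.097],.22+np.pi)
E
```

```text
t 11.67 tcp [0.5574 0.0653 0.1681] phi -2.9192 zaxis [ 0.  0. -1.] q [ 0.12  0.39  0.05  1.23 -0.   -0.11]
units [ 0.02 -0.21  2.84] turn units 0.02 open 0.589 F [-0.19 -0.74  0.55] T [ 0.019 -0.058 -0.005] grip 0.0
```

Emit:
send_rows --travel '[[0.02,-0.21,0],[0,0,0.6],[0,0,0.8],[0,0,0.7],[0,0,0.5],[0,0,0.24],[0,0,0],[0,0,0],[0,0,0],[0,0,0],[0,0,0],[0,0,0],[0,0,0],[0,0,0],[0,0,0]]' --angular '[[0,0,0],[0,0,0],[0,0,0],[0,0,0],[0,0,0],[0,0,0],[0,0,0],[0,0,0],[0,0,0],[0,0,0],[0,0,0],[0,0,0],[0,0,0],[0,0,0],[0,0,0]]' --hand '[50,50,50,50,50,50,50,10,10,10,10,10,10,10,10]' --force 25

```text
t: 12.92
tcp_pos: [0.5596, 0.061, 0.098]
eef_rot: [0.001, -0.11, 0.994, 0.003]
force: [-1.7, 8.2, 1.1]
opening: 0.155
grip_force: 29.5
```

```bash
python3 - <<'E'
from h import *
rel([.558,.060,.097],.22+np.pi)
E
```

```text
t 12.92 tcp [0.5596 0.061  0.098 ] phi -2.921 zaxis [ 0.002  0.006 -1.   ] q [ 0.11  0.45 -0.05  1.07  0.01 -0.12]
units [ 0.07 -0.03  0.04] turn units 0.01 open 0.155 F [-1.75  8.21  1.06] T [1.551 0.29  0.017] grip 29.483573734760284
```

Gripped. I'll relieve the 8 N of side load, then start turning.

Emit:
send_rows --travel '[[0,0.04,0],[0,0,0],[0,0,0.0096],[0,0,0.0096],[0,0,0.0096],[0,0,0]]' --angular '[[0,0,0],[0,0,0],[0,0,1],[0,0,1],[0,0,1],[0,0,0]]' --hand '[10,10,10,10,10,10]'

```text
t: 13.42
tcp_pos: [0.5595, 0.061, 0.0972]
eef_rot: [0.001, 0.042, 0.999, 0.002]
force: [-1.0, 4.8, 2.4]
opening: 0.154
grip_force: 29.6
```

```bash
cat >>h.py <<'E'
def feel():
    o=manip.get_obs();M=Ro.from_quat(o["eef_rot"],scalar_first=True).as_matrix()
    print("t",round(o["t"],2),"tcp",np.round(o["tcp_pos"],4),"phi",round(np.arctan2(M[1,0],M[0,0]),3),"q6",round(o["joints"][5],3),"tau6",round(o["tau"][5],3),"F",np.round(o["force"],2),"T",np.round(o["torque"],3),"Ttool",np.round(M.T@o["torque"],3))
E
python3 -c "
from h import *
feel()"
```

```text
t 13.42 tcp [0.5595 0.061  0.0972] phi 3.058 q6 0.19 tau6 0.556 F [-1.    4.84  2.4 ] T [ 1.177  0.226 -0.065] Ttool [-1.154  0.324  0.068]
```

Emit:
send_rows --travel '[[0,0.05,0],[0,0,0.0096],[0,0,0.0096],[0,0,0.0096],[0,0,0.0096],[0,0,0.0096],[0,0,0.0096],[0,0,0.0096],[0,0,0.0096],[0,0,0.0096],[0,0,0.0096],[0,0,0]]' --angular '[[0,0,0],[0,0,1],[0,0,1],[0,0,1],[0,0,1],[0,0,1],[0,0,1],[0,0,1],[0,0,1],[0,0,1],[0,0,1],[0,0,0]]' --hand '[10,10,10,10,10,10,10,10,10,10,10,10]'

```text
t: 14.42
tcp_pos: [0.5593, 0.0609, 0.0947]
eef_rot: [0.0, 0.515, 0.857, 0.001]
force: [-2.2, 3.9, 5.3]
opening: 0.162
grip_force: 30.0
```

```bash
python3 -c "
from h import *
feel()"
```

```text
t 14.42 tcp [0.5593 0.0609 0.0947] phi 2.059 q6 1.191 tau6 0.624 F [-2.25  3.93  5.28] T [ 0.784  0.653 -0.076] Ttool [0.209 0.998 0.078]
```

Emit:
send_rows --travel '[[0,0,0.0096],[0,0,0.0096],[0,0,0]]' --angular '[[0,0,1],[0,0,1],[0,0,0]]' --hand '[10,10,10]'

```text
t: 14.67
tcp_pos: [0.5593, 0.0609, 0.0942]
eef_rot: [0.0, 0.598, 0.802, 0.001]
force: [-2.2, 3.1, 6.0]
opening: 0.159
grip_force: 30.1
```

```bash
python3 -c "
from h import *
feel()"
```

```text
t 14.67 tcp [0.5593 0.0609 0.0942] phi 1.86 q6 1.389 tau6 0.546 F [-2.2   3.11  5.99] T [ 0.824  0.655 -0.114] Ttool [0.393 0.976 0.116]
```

Emit:
send_rows --travel '[[0,0,0.0096],[0,0,0.0096],[0,0,0]]' --angular '[[0,0,1],[0,0,1],[0,0,0]]' --hand '[10,10,10]'

```text
t: 14.92
tcp_pos: [0.5592, 0.0609, 0.0938]
eef_rot: [-0.0, 0.675, 0.738, 0.001]
force: [-2.4, 2.7, 6.2]
opening: 0.156
grip_force: 30.1
```

```bash
python3 -c "
from h import *
feel()"
```

```text
t 14.92 tcp [0.5592 0.0609 0.0938] phi 1.66 q6 1.589 tau6 0.546 F [-2.37  2.74  6.23] T [ 0.781  0.672 -0.064] Ttool [0.6   0.838 0.066]
```

```bash
cat >>h.py <<'E'
def avg(n=5):
    L=[]
    for i in range(n):
        viewer.grab_frame("side"); o=manip.get_obs(); L.append([o["torque"][2],*o["force"]])
    L=np.array(L);print("t",round(o["t"],2),"q6",round(o["joints"][5],3),"Tz",L.mean(0)[0].round(4),"sd",L.std(0)[0].round(3),"F",L.mean(0)[1:].round(2),"z",o["tcp_pos"][2].round(4))
E
python3 -c "
from h import *
avg(4)"
```

```text
t 15.12 q6 1.586 Tz -0.0637 sd 0.036 F [-2.54  3.78  6.25] z 0.0938
```

Emit:
send_rows --travel '[[0,0,0.0096],[0,0,0.0096],[0,0,0]]' --angular '[[0,0,1],[0,0,1],[0,0,0]]' --hand '[10,10,10]'

```text
t: 15.37
tcp_pos: [0.5592, 0.061, 0.0933]
eef_rot: [-0.0, 0.745, 0.667, 0.001]
force: [-1.9, 3.5, 5.6]
opening: 0.157
grip_force: 30.2
```

```bash
python3 -c "
from h import *
avg(4)"
```

```text
t 15.57 q6 1.786 Tz -0.0442 sd 0.007 F [-3.52  3.71  5.95] z 0.0933
```

Emit:
send_rows --travel '[[0,0,0.0096],[0,0,0.0096],[0,0,0]]' --angular '[[0,0,1],[0,0,1],[0,0,0]]' --hand '[10,10,10]'

```text
t: 15.82
tcp_pos: [0.5591, 0.061, 0.0928]
eef_rot: [-0.0, 0.808, 0.589, 0.001]
force: [-2.4, 4.4, 5.7]
opening: 0.161
grip_force: 30.2
```

```bash
python3 -c "
from h import *
avg(4)"
```

```text
t 16.02 q6 1.986 Tz -0.0581 sd 0.02 F [-2.41  3.66  6.22] z 0.0928
```

Emit:
send_rows --travel '[[0,0,0.0096],[0,0,0.0096],[0,0,0]]' --angular '[[0,0,1],[0,0,1],[0,0,0]]' --hand '[10,10,10]'

```text
t: 16.27
tcp_pos: [0.5591, 0.0611, 0.0923]
eef_rot: [-0.001, 0.863, 0.506, 0.001]
force: [-3.0, 4.5, 7.2]
opening: 0.157
grip_force: 30.2
```

```bash
python3 -c "
from h import *
avg(4)"
```

```text
t 16.47 q6 2.186 Tz -0.0497 sd 0.026 F [-3.33  4.11  6.17] z 0.0924
```

Emit:
send_rows --travel '[[0,0,0.0096],[0,0,0.0096],[0,0,0]]' --angular '[[0,0,1],[0,0,1],[0,0,0]]' --hand '[10,10,10]'

```text
t: 16.72
tcp_pos: [0.559, 0.0611, 0.0919]
eef_rot: [-0.001, 0.909, 0.417, 0.001]
force: [-3.5, 4.3, 5.8]
opening: 0.158
grip_force: 30.2
```

```bash
python3 -c "
from h import *
avg(4)"
```

```text
t 16.92 q6 2.386 Tz -0.0773 sd 0.02 F [-2.91  4.48  6.58] z 0.0919
```

Emit:
send_rows --travel '[[0,0,0.0096],[0,0,0.0096],[0,0,0]]' --angular '[[0,0,1],[0,0,1],[0,0,0]]' --hand '[10,10,10]'

```text
t: 17.17
tcp_pos: [0.559, 0.0612, 0.0914]
eef_rot: [-0.001, 0.946, 0.324, 0.001]
force: [-2.8, 4.2, 6.6]
opening: 0.157
grip_force: 30.2
```

```bash
python3 -c "
from h import *
avg(5)"
```

```text
t 17.42 q6 2.586 Tz -0.0582 sd 0.03 F [-3.37  4.58  6.48] z 0.0914
```

Emit:
send_rows --travel '[[0,0,0.0096],[0,0,0.0096],[0,0,0]]' --angular '[[0,0,1],[0,0,1],[0,0,0]]' --hand '[10,10,10]'

```text
t: 17.67
tcp_pos: [0.559, 0.0613, 0.0909]
eef_rot: [-0.001, 0.974, 0.228, 0.001]
force: [-2.2, 5.3, 6.4]
opening: 0.159
grip_force: 30.2
```

```bash
python3 -c "
from h import *
avg(5)"
```

```text
t 17.92 q6 2.786 Tz -0.0593 sd 0.011 F [-2.87  4.06  6.62] z 0.0909
```

Emit:
send_rows --travel '[[0,0,0.0096],[0,0,0.0096],[0,0,0]]' --angular '[[0,0,1],[0,0,1],[0,0,0]]' --hand '[10,10,10]'

```text
t: 18.17
tcp_pos: [0.559, 0.0613, 0.0904]
eef_rot: [-0.001, 0.992, 0.13, 0.001]
force: [-3.9, 4.2, 6.8]
opening: 0.155
grip_force: 30.2
```

```bash
python3 -c "
from h import *
avg(5)"
```

```text
t 18.42 q6 2.986 Tz -0.0579 sd 0.019 F [-2.82  4.36  6.47] z 0.0904
```

At 3.1 rad turned there is still no touch; torque is the bare thread friction of about 0.06. The wrist is near its limit, so I'll let go, wind back half a turn and regrip.

Emit:
send_rows --travel '[[0,0,0],[0,0,0],[0,0,0],[0,0,-0.6],[0,0,-1],[0,0,-0.4],[0,0,0],[0,0,0],[0,0,0],[0,0,0],[0,0,0],[0,0,0],[0,0,0],[0,0,0],[0,0,0],[0,0,0],[0,0,0],[0,0,0],[0,0,0],[0,0,0]]' --angular '[[0,0,0],[0,0,0],[0,0,0],[0,0,0],[0,0,0],[0,0,0],[0,0,-0.98],[0,0,-0.98],[0,0,-0.98],[0,0,-0.98],[0,0,-0.98],[0,0,-0.98],[0,0,-0.98],[0,0,-0.98],[0,0,-0.98],[0,0,-0.98],[0,0,-0.98],[0,0,-0.98],[0,0,-0.98],[0,0,-0.98]]' --hand '[50,50,50,50,50,50,50,50,50,50,50,50,50,50,50,50,50,50,50,50]'

```text
t: 20.08
tcp_pos: [0.5591, 0.0598, 0.1388]
eef_rot: [0.0, 0.683, 0.73, -0.0]
force: [0.0, -0.2, -0.1]
opening: 0.584
grip_force: 0.0
```

Emit:
send_rows --travel '[[0,0,0],[0,0,0],[0,0,0],[0,0,0],[0,0,0],[0,0,0],[0,0,0],[0,0,0],[0,0,0],[0,0,0],[0,0,0],[0,0,0],[0,0,0],[0,0,0],[0,0,0],[0,0,0],[0,0,0],[0,0,0],[0.02,0.05,0],[0,0,0]]' --angular '[[0,0,-0.98],[0,0,-0.98],[0,0,-0.98],[0,0,-0.98],[0,0,-0.98],[0,0,-0.98],[0,0,-0.98],[0,0,-0.98],[0,0,-0.98],[0,0,-0.98],[0,0,-0.98],[0,0,-0.98],[0,0,-0.98],[0,0,-0.98],[0,0,-0.98],[0,0,-0.98],[0,0,-0.98],[0,0,-0.98],[0,0,0],[0,0,0]]' --hand '[50,50,50,50,50,50,50,50,50,50,50,50,50,50,50,50,50,50,50,50]'

```text
t: 21.75
tcp_pos: [0.5581, 0.0611, 0.1389]
eef_rot: [-0.0, -0.126, 0.992, -0.0]
force: [0.2, -0.5, 0.8]
opening: 0.586
grip_force: 0.0
```

```bash
python3 -c "
from h import *
avg(2)
rel([.5587,.0625,.0904],.26+np.pi)"
```

```text
t 21.85 q6 -0.143 Tz -0.0068 sd 0.042 F [-0.39  0.08 -0.46] z 0.139
t 21.85 tcp [0.5582 0.0612 0.139 ] phi -2.8891 zaxis [-0. -0. -1.] q [ 0.11  0.42  0.01  1.16 -0.   -0.14]
units [-0.03  0.05  1.94] turn units -0.08 open 0.587 F [-0.71 -0.1  -1.08] T [ 0.024  0.007 -0.049] grip 0.0
```

Emit:
send_rows --travel '[[-0.02,0.03,0.5],[0,0,0.7],[0,0,0.5],[0,0,0.2],[0,0,0],[0,0,0],[0,0,0],[0,0,0],[0,0,0],[0,0,0],[0,0,0],[0,0,0],[0,0,0.0096],[0,0,0.0096],[0,0,0]]' --angular '[[0,0,0],[0,0,0],[0,0,0],[0,0,0],[0,0,0],[0,0,0],[0,0,0],[0,0,0],[0,0,0],[0,0,0],[0,0,0],[0,0,0],[0,0,1],[0,0,1],[0,0,0]]' --hand '[50,50,50,50,50,10,10,10,10,10,10,10,10,10,10]' --force 25

```text
t: 23.1
tcp_pos: [0.5595, 0.0616, 0.0922]
eef_rot: [0.001, -0.025, 1.0, -0.0]
force: [-0.2, -3.8, 6.0]
opening: 0.157
grip_force: 29.9
```

```bash
python3 -c "
from h import *
avg(5)"
```

```text
t 23.35 q6 0.057 Tz -0.075 sd 0.034 F [ 0.63 -3.02  5.94] z 0.0922
```

Emit:
send_rows --travel '[[0,0,0.0096],[0,0,0.0096],[0,0,0]]' --angular '[[0,0,1],[0,0,1],[0,0,0]]' --hand '[10,10,10]'

```text
t: 23.6
tcp_pos: [0.5595, 0.0616, 0.0917]
eef_rot: [0.001, 0.075, 0.997, -0.0]
force: [0.1, -1.9, 5.3]
opening: 0.157
grip_force: 29.9
```

```bash
python3 -c "
from h import *
avg(5)"
```

```text
t 23.85 q6 0.257 Tz -0.0723 sd 0.035 F [ 0.73 -2.94  6.04] z 0.0917
```

Emit:
send_rows --travel '[[0,0,0.0096],[0,0,0.0096],[0,0,0]]' --angular '[[0,0,1],[0,0,1],[0,0,0]]' --hand '[10,10,10]'

```text
t: 24.1
tcp_pos: [0.5595, 0.0615, 0.0913]
eef_rot: [0.001, 0.174, 0.985, -0.0]
force: [0.3, -3.5, 5.0]
opening: 0.16
grip_force: 29.9
```

```bash
python3 -c "
from h import *
avg(6)"
```

```text
t 24.4 q6 0.457 Tz -0.0654 sd 0.016 F [ 0.39 -3.39  5.34] z 0.0913
```

Emit:
send_rows --travel '[[0,0,0.0096],[0,0,0.0096],[0,0,0]]' --angular '[[0,0,1],[0,0,1],[0,0,0]]' --hand '[10,10,10]'

```text
t: 24.65
tcp_pos: [0.5595, 0.0615, 0.0908]
eef_rot: [0.001, 0.271, 0.962, -0.0]
force: [-0.1, -4.1, 5.1]
opening: 0.155
grip_force: 29.9
```

```bash
python3 -c "
from h import *
avg(6)"
```

```text
t 24.95 q6 0.657 Tz -0.0839 sd 0.025 F [ 0.34 -3.39  5.89] z 0.0908
```

Emit:
send_rows --travel '[[0,0,0.0096],[0,0,0.0096],[0,0,0]]' --angular '[[0,0,1],[0,0,1],[0,0,0]]' --hand '[10,10,10]'

```text
t: 25.2
tcp_pos: [0.5595, 0.0614, 0.0904]
eef_rot: [0.001, 0.366, 0.931, -0.0]
force: [-0.2, -4.2, 5.6]
opening: 0.154
grip_force: 29.9
```

```bash
python3 -c "
from h import *
avg(8)"
```

```text
t 25.6 q6 0.857 Tz -0.1116 sd 0.024 F [ 0.42 -3.81  5.76] z 0.0904
```

The foot has touched: torque is rising steadily. One more small step.

Emit:
send_rows --travel '[[0,0,0.0096],[0,0,0.0096],[0,0,0]]' --angular '[[0,0,1],[0,0,1],[0,0,0]]' --hand '[10,10,10]'

```text
t: 25.85
tcp_pos: [0.5595, 0.0614, 0.0899]
eef_rot: [0.001, 0.457, 0.889, 0.0]
force: [0.2, -4.0, 7.0]
opening: 0.16
grip_force: 29.9
```

```bash
python3 -c "
from h import *
avg(10)"
```

```text
t 26.35 q6 1.057 Tz -0.1044 sd 0.033 F [ 0.04 -3.63  6.24] z 0.0899
```

Emit:
send_rows --travel '[[0,0,0.0096],[0,0,0.0096],[0,0,0]]' --angular '[[0,0,1],[0,0,1],[0,0,0]]' --hand '[10,10,10]'

```text
t: 26.6
tcp_pos: [0.5595, 0.0613, 0.0895]
eef_rot: [0.001, 0.544, 0.839, 0.0]
force: [0.1, -3.1, 6.0]
opening: 0.156
grip_force: 30.0
```

```bash
python3 -c "
from h import *
avg(10)"
```

```text
t 27.1 q6 1.257 Tz -0.1707 sd 0.037 F [-0.05 -3.93  6.47] z 0.0895
```

Torque is now about 0.11 above the bare friction, which is roughly 5 to 7 N and mid-range. I'll let go and rise.

Emit:
send_rows --travel '[[0,0,0],[0,0,0],[0,0,0],[0,0,0],[0,0,-0.4],[0,0,-1],[0,0,-1],[0,0,-1],[0,0,-1],[-1,0,-0.5],[-1,0,0],[-1,0,0],[-1,0,0],[-1,0,0],[-1,0,0],[-1,0,0],[-1,0,0],[0,0,0],[0,0,0],[0,0,0]]' --angular '[[0,0,0],[0,0,0],[0,0,0],[0,0,0],[0,0,0],[0,0,0],[0,0,0],[0,0,0],[0,0,0],[0,0,0],[0,0,0],[0,0,0],[0,0,0],[0,0,0],[0,0,0],[0,0,0],[0,0,0],[0,0,0],[0,0,0],[0,0,0]]' --hand '[40,40,40,40,40,40,40,40,40,40,40,40,40,40,40,40,40,40,40,40]'

```text
t: 28.77
tcp_pos: [0.6406, -0.1198, 0.2108]
eef_rot: [-0.0, 0.542, 0.84, 0.0]
force: [0.2, 0.1, 0.1]
opening: 0.468
grip_force: 0.0
```

```bash
python3 - <<'E'
from h import *
feel(); P=[.558,.0605,.254]; tiles=[]
for c,x,y in(("side",235,100),("top",135,150)):
    s=np.ascontiguousarray(viewer.grab_frame(c)[:,:,::-1]);k=5
    out=cv2.resize(s[y:y+90,x:x+78],None,fx=k,fy=k,interpolation=3)
    q=(proj(place(PLATE[0],P),c)+.5-[x,y])*k; cv2.polylines(out,[cv2.convexHull(np.int32(q))],1,(0,0,255),1)
    tiles.append(out)
cv2.imwrite("pics/v5.png",np.hstack(tiles))
E
```

```text
t 28.77 tcp [ 0.6406 -0.1198  0.2108] phi 1.996 q6 0.961 tau6 -0.001 F [0.17 0.05 0.13] T [-0.007  0.008 -0.012] Ttool [ 0.01  -0.004  0.012]
```

View pics/v5.png

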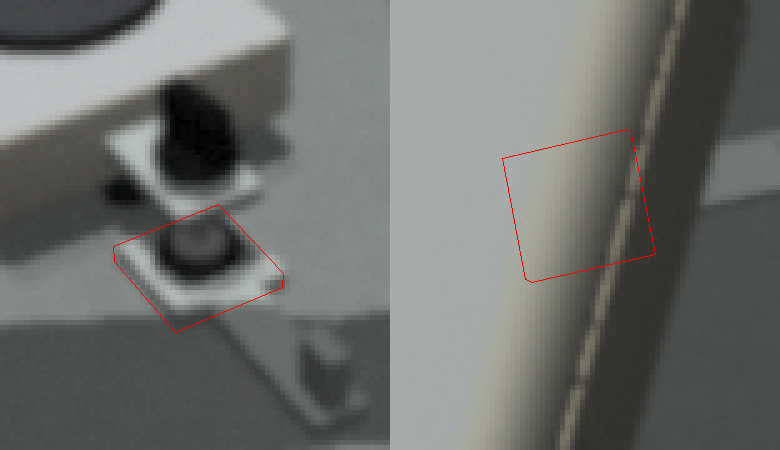

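The side crop shows the foot sitting on the plate at about (200,240), with the plate unmoved and flat. The gripper is clear of everything, so I'm handing in.

```bash
python3 -c "
from station import sign_off
print(sign_off())"
```

```text
the job is handed in; nothing more can be done
None
```

I've handed the job in: the plate lies flat under the foot, centred within a few mm by the camera fit, and the foot presses on it with an estimated 5–7 N judged from the turning torque; the knob is released and the arm is clear (the hand-in returned no verdict).

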